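# Thread the red tie rod through the pack jig's guide tube

### The job

Take the red tie rod from the rod rack and feed it endwise, straight, into the orange funnel and through the guide tube of the battery-pack jig, until its leading end stands out by 2 to 6 cm beyond the far end of the tube, towards the cells. Let go and leave it lying in the tube; leave the black and the blue rod where they are in the rack.

Things in the scene. Friction and masses are not known exactly. Their poses are not given: they have to be found in the camera images.
- red_rod_mid (a point): Middle of the red rod, on its axis: a straight round rod 300 mm long, 12 mm thick, about 0.11 kg, red with 22 mm of bare steel at both ends. Its y axis runs along it (within 15 degrees of world +y; it may be rolled about y). It lies level, axis 50 mm above the table, in one of three places of a fixed rack; grip it across, from above, within 60 mm of the middle, and lift it straight out.
- black_rod_mid (a point): Middle of the black rod, same size and axes, in another place of the rack; leave it alone. The rods lie parallel, 65 mm apart. The rack is an 8 mm high aluminium base with two grey crosspieces, 100 mm either side of the rods' middles, 44 mm high, with pegs up to 58 mm beside each rod; between the crosspieces it is clear.
- blue_rod_mid (a point): Middle of the blue rod, same size and axes, in another place of the rack; leave it alone.
- tube_mouth (a point): Centre of the orange funnel's mouth, on the guide tube's axis, 100 mm above the table; fixed, level. y is the feed direction, into the tube (within 15 degrees of world +y); z is up. The funnel, 54 mm across (46 inside), narrows over 20 mm to an aluminium tube of 22 mm bore that ends 90 mm past the mouth. A block of cells stands 128 to 264 mm past the mouth, its top 22 mm below the axis.

How it is judged:
On the way, in this order (a step that is already met when the one before it is completed fails the run):
1. the red rod is lifted out of the rack (height (world z) of red_rod_mid above 0.075 m), for 0.1 s.
2. its leading end is past the funnel, in the tube (x of red_rod_mid in the frame of tube_mouth between -0.02 and 0.02 m and z of red_rod_mid in the frame of tube_mouth between -0.035 and 0.02 m and angle between the y axis of red_rod_mid and the y axis of tube_mouth, either way round below 0.26 rad and y of red_rod_mid in the frame of tube_mouth above -0.125 m), for 0.05 s.
At the end, for the whole second after the job is handed in: The red rod lies still in the tube, leading end 15 to 75 mm beyond the tube's far end, within 15 degrees of the tube's direction, its middle within 20 mm of the tube's axis sideways, at most 35 mm below and 20 mm above it; black and blue rods within 30 mm of their starts (x of red_rod_mid in the frame of tube_mouth between -0.02 and 0.02 m and z of red_rod_mid in the frame of tube_mouth between -0.035 and 0.02 m and angle between the y axis of red_rod_mid and the y axis of tube_mouth, either way round below 0.26 rad and y of red_rod_mid in the frame of tube_mouth between -0.045 and 0.015 m and linear speed of red_rod below 0.02 m/s and distance of each of black_rod_mid, blue_rod_mid from where it was at the start of the episode below 0.03 m); the robot touches nothing.
It fails at once if the black or the blue rod is moved by more than 30 mm (distance of any of black_rod_mid, blue_rod_mid from where it was at the start of the episode above 0.03 m).
It also fails if it takes over 45 s, if anything falls off the work surface, if the arm or the gripper's body presses on something with over 40 N, if the wrist force passes 120 N, or if a joint passes its speed limit or range.

### The arm

A 7-joint arm with a two-finger parallel gripper is mounted at the origin on the work surface. World frame = base frame: x ahead of the robot, y to its left, z up, the work surface at z = 0. Lengths are in m, angles in rad, forces in N, time in s.
With the tool pointing down it reaches from about 0.425 to 0.925 m from the base axis. Payload 6.8 kg.
Tool frame: the origin (TCP) lies on the centre line of the jaws, within the pads' length; the fingertips stand 14 mm ahead of it and the grasp point (between the pads) lies 5 mm behind it (r.nose_length is the distance from the TCP to the fingertips, in m); z points along the fingers, y is the direction in which the jaws open and shut (so a half turn about z gives the same grasp; the last joint's range is limited). The gripper opens to 85 mm and grips with 20 to 120 N. Pads are 22 mm wide; open, the fingers measure 114 mm over their backs; the gripper's body (76 mm by 85 mm) begins 54 mm behind the grasp point. The pads swing forward as they close: fully open they stand 13 mm farther back than shut.
Start: joints at [1.227, 0.477, 0.022, 1.555, -0.011, 1.109, -0.083], TCP at [0.158, -0.656, 0.245] pointing down, gripper open.
Joint ranges: [-2.96, 2.96], [-0.34, 2.1], [-1.41, 1.46], [0.24, 2.44], [-1.37, 4.51], [0.17, 1.92], [-2.96, 2.96]. Speed limits (rad/s): [2.39, 2.39, 3.14, 3.14, 3.14, 3.14, 3.14].

### API

Orientations are given as a rotation vector (axis times angle).
In Python, from bench import r, imaging, look_for, outline_of gives the robot as it stands. The module is installed in compiled form; this text tells all that it offers.
- The arm moves only by the tool carry_out, never from a script. Its arguments are lists of equal length, an entry for each row: "offset": the shift along the tool's x, y, z as a fraction of full scale, a list of three; "turn": the turn, a rotation vector about the tool's x, y, z as a fraction of full scale, a list of three. A call has 1 to 8 rows; each row is the pose to reach, as a shift and turn from the pose commanded when the call began, along the tool's axes at that moment; what a row does not reach only later rows make up. Full scale, the value 1, is 0.5 m for a shift and 1.5 rad for a turn. A row lasts 1/10 s, in which the tool goes at most 50 mm and 8.59 degrees, less where a joint would pass 70% of its speed; a pose out of reach is approached as far as the arm can. A call with a number of a shift or a turn outside -1 to 1 is refused whole. A call with a gripper value outside its range is refused whole. "hand" is the closure, from 0 (fully open) to 1 (shut), set as the call begins (left out, the last holds). The fingers move at their own pace and stop on an object; "force" is the grip in N (left out, the last holds). Time passes only in rows, so rows that repeat a pose let the fingers close. It gives the time, the measured TCP pose, the force and the opening at its end, in the units of the state.
- r.get_obs(): the state, without advancing time (a new reading comes with each control period).
- imaging.grab_frame(name): name is "side" or "top"; returns a dict with "pixels" (420x560x3 uint8, red, green, blue), "fx", "fy", "cx", "cy" (pixels), "R" (3x3) and "t" (3): a world point X has camera coordinates R X + t. Camera axes: x right, y down, z forward; pixel columns grow to the right and rows downward; lengths in m; the calibration is good to about 2 mm. A picture is of the moment at which its call begins. There is no depth.
- r.hand_in(): hands the job in, once; it reports no verdict.
Trained networks look in the newest picture that a camera, given by its name, has taken for a name from the list of things; names that differ only in an ending like _2 or _b are one class to them, and where a whole thing is asked for, a point or a joint stands for the part that bears it (a point fixed in the world has none). Each returns a list of dicts, best first, with "score" (0 to 1); they miss things now and then, are a little off and sometimes report something else, mostly with a low value. They report only what shows in the picture. A call takes as long as a camera call.
- look_for(query, camera): "xyz" ([x, y, z] in m, in the coordinates of the camera as it stood for that picture, good to about 4 mm: the middle of the surface that is visible of it).
- outline_of(query, camera): "region" (420x560 bool, what is visible of it).
The state is a dict: "clock": time; "joints": joint angles; "qvel": joint speeds; "tau": joint torques, N m; "tcp_pos": TCP position; "orientation": TCP orientation; "contact_force": force on the tool from outside, world axes, zero at the start; "moment": the same for the moment, N m; "grip_width": finger opening in m.
Only numpy, scipy, OpenCV 4.12 (cv2) and the standard library are available. Lean on these libraries where they do the work, as an engineer would, in place of code of your own. Each camera call takes 0.05 s, during which the arm holds its last target. There are 200 camera calls.

## Working session

There is one attempt and no reset: what is moved stays moved. The work goes in short steps, Python scripts to look and compute and a tool call to move; the robot and the scene stay as the last step left them, time stands still between calls to the robot, and variables do not carry over. Pictures are saved under pics/ and viewed, about 8 in all and at most 12, crops included, and the job is handed in when it is done.

Besides the shell and the picture viewer there is one more tool, called after "Emit:" by a JSON object that holds its "api" and its "payload", one argument or row to a line. carry_out: Moves the arm, as the interface text tells. Shift numbers are shares of 0.5 m and turn numbers shares of 1.5 rad, none past 1 either way. Its arguments: {"type":"object","properties":{"offset":{"type":"array","items":{"type":"array","items":{"type":"number","minimum":-1,"maximum":1}}},"turn":{"type":"array","items":{"type":"array","items":{"type":"number","minimum":-1,"maximum":1}}},"hand":{"type":"number"},"force":{"type":"number"}},"required":["offset","turn"]}

```bash
mkdir -p pics
cat > h.py <<'E'
import numpy as np, cv2
from bench import r, imaging, look_for, outline_of
from scipy.spatial.transform import Rotation as Ro
def grab(n,save=None):
    f=imaging.grab_frame(n)
    if save: cv2.imwrite('pics/'+save,cv2.cvtColor(f['pixels'],cv2.COLOR_RGB2BGR))
    return f
def world(f,p): return np.array(f['R']).T@(np.array(p)-np.array(f['t']))
def proj(f,X):
    c=np.array(f['R'])@np.array(X)+np.array(f['t']); return np.array([f['fx']*c[0]/c[2]+f['cx'],f['fy']*c[1]/c[2]+f['cy']])
def onplane(f,uv,z):
    R=np.array(f['R']);t=np.array(f['t']);o=-R.T@t
    d=R.T@np.array([(uv[0]-f['cx'])/f['fx'],(uv[1]-f['cy'])/f['fy'],1]); return o+d*(z-o[2])/d[2]
E
python3 - <<'E'
from h import *
for n in ['top','side']:
    f=grab(n,n+'1.png'); print(n,'cam at',-np.array(f['R']).T@f['t'])
    for q in ['red_rod_mid','black_rod_mid','blue_rod_mid','tube_mouth']:
        print(q,[(round(d['score'],2),world(f,d['xyz']).round(3)) for d in look_for(q,n)[:2]])
o=r.get_obs();print(o,r.nose_length)
E
cd pics; python3 -c "
import cv2;import numpy as np
cv2.imwrite('a.png',cv2.resize(np.vstack([cv2.imread('top1.png'),cv2.imread('side1.png')]),(400,600)))"
```

```text
top cam at [ 0.47988765 -0.09664022  0.82193293]
red_rod_mid [(0.84, array([ 0.524, -0.279,  0.056]))]
black_rod_mid [(0.73, array([ 0.586, -0.269,  0.057]))]
blue_rod_mid [(0.87, array([ 0.462, -0.291,  0.058]))]
tube_mouth [(0.86, array([0.556, 0.233, 0.074])), (0.34, array([ 0.464, -0.29 ,  0.054]))]
side cam at [0.36070253 0.40788184 0.56256019]
red_rod_mid [(0.67, array([ 0.518, -0.247,  0.058]))]
black_rod_mid [(0.72, array([ 0.585, -0.239,  0.057])), (0.18, array([ 0.518, -0.251,  0.056]))]
blue_rod_mid [(0.83, array([ 0.453, -0.257,  0.053]))]
tube_mouth [(0.96, array([0.576, 0.178, 0.059]))]
{'clock': 0.5, 'joints': array([ 1.22685618,  0.4770204 ,  0.02240547,  1.55545316, -0.01151331,
        1.10930853, -0.08311138]), 'qvel': array([-1.54818406e-03, -1.16635193e-03, -1.34676735e-03,  3.71467920e-04,
       -5.43297468e-04,  3.64528782e-05,  5.16225779e-04]), 'tau': array([-1.36995899e-03, -5.95804989e+01,  1.60447296e+00, -2.81287140e+01,
        1.24324876e-02,  2.54817693e-03,  3.59760384e-05]), 'tcp_pos': array([ 0.15772069, -0.65629925,  0.24527183]), 'orientation': array([-3.11972041e+00, -3.69523030e-01, -1.49938523e-05]), 'contact_force': array([-1.46678992,  0.79637633, -0.16489271]), 'moment': array([ 0.01300339, -0.01075939,  0.00195408]), 'grip_width': 0.08549864897209107} 0.014
```

View pics/top1.png

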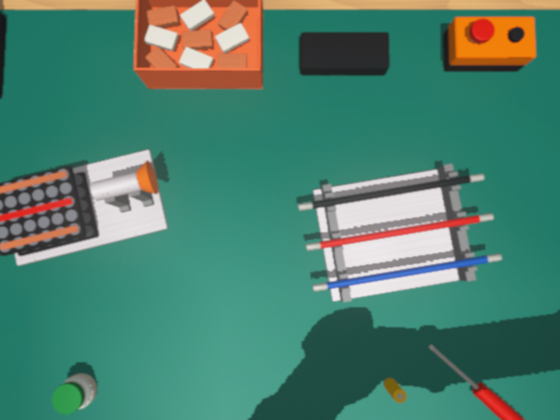

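View pics/side1.png

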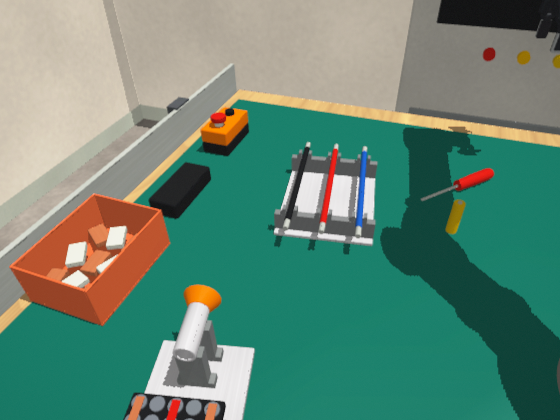

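The top view has +y to the left and +x up. The red rod is the middle one, with ends at about (307,247) and (493,217). The orange funnel is at about (148,178), with the tube running left to about (90,188). The side view shows the funnel at about (203,298). Next I'll measure both more closely.

Run:
```python
from h import *
f=grab('top');g=grab('side')
for n,c in(('top',f),('side',g)):
    for q in ['red_rod_mid']:
        m=outline_of(q,n)[0]['region']; 
        v,u=np.nonzero(m); P=np.c_[u,v].astype(float); mu=P.mean(0); d=np.linalg.svd(P-mu,full_matrices=False)[2][0]; s=(P-mu)@d
        e=[onplane(c,mu+d*k,.05) for k in (s.min(),s.max())]; print(n,q,np.round(e,4),'mid',(e[0]+e[1])/2,'len',np.linalg.norm(e[0]-e[1]),'yaw x/y',(e[1]-e[0])[0]/(e[1]-e[0])[1])
    hsv=cv2.cvtColor(c['pixels'],cv2.COLOR_RGB2HSV)
    print(n,'tube outline?',[(x['score'],np.array(np.nonzero(x['region'])).mean(1)) for x in outline_of('tube_mouth',n)[:1]])
a=cv2.cvtColor(f['pixels'][130:270,0:180],cv2.COLOR_RGB2BGR);b=cv2.cvtColor(g['pixels'][280:420,110:290],cv2.COLOR_RGB2BGR)
cv2.imwrite('pics/c.png',cv2.resize(np.vstack([a,b])[:, :],None,fx=2.14*1,fy=2.14,interpolation=cv2.INTER_CUBIC))
cv2.imwrite('pics/c1.png',cv2.resize(np.hstack([a,b]),(792,308),interpolation=cv2.INTER_CUBIC))
```

```text
top red_rod_mid [[ 0.5489 -0.4304  0.05  ]
 [ 0.4978 -0.1335  0.05  ]] mid [ 0.52334241 -0.28198684  0.05      ] len 0.3012582629033782 yaw x/y -0.17206823573040728
top tube outline? [(0.69, array([207.48041561,  79.24996263]))]
side red_rod_mid [[ 0.5512 -0.4358  0.05  ]
 [ 0.4978 -0.1306  0.05  ]] mid [ 0.52452525 -0.28320164  0.05      ] len 0.3097979803591678 yaw x/y -0.17493969035937074
side tube outline? [(0.89, array([370.64912821, 195.384     ]))]
```

View pics/c1.png

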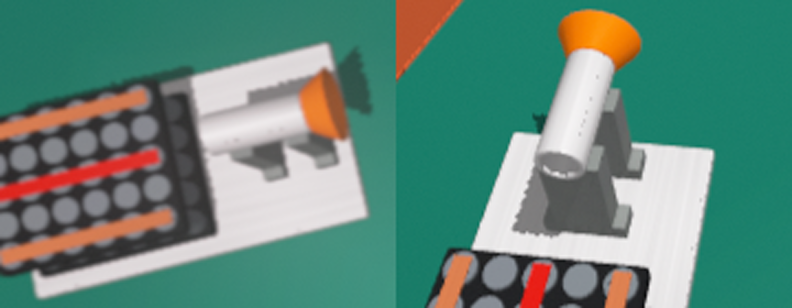

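The crop shows the funnel and the tube's far end clearly in both views. I'll fit the tube pose from the orange silhouettes, the far-end points and the plate edges.

Run:
```python
from h import *
from scipy.optimize import minimize
F={'top':grab('top'),'side':grab('side')}
box={'top':(100,140,180,215),'side':(175,280,225,320)}
M={}
for n,f in F.items():
    h=cv2.cvtColor(f['pixels'],cv2.COLOR_RGB2HSV); m=(h[...,0]>5)&(h[...,0]<22)&(h[...,1]>150)&(h[...,2]>90)
    b=box[n]; k=np.zeros_like(m); k[b[1]:b[3],b[0]:b[2]]=m[b[1]:b[3],b[0]:b[2]]; M[n]=k
    v,u=np.nonzero(k); print(n,len(u),u.min(),u.max(),v.min(),v.max())
def rings(p,specs):
    x,y,w=p; d=np.array([-np.sin(w),np.cos(w),0]); s=np.array([np.cos(w),np.sin(w),0]); a=np.linspace(0,2*np.pi,40)
    return np.concatenate([np.array([x,y,.1])+d*l+rr*(np.cos(a)[:,None]*s+np.sin(a)[:,None]*[0,0,1]) for l,rr in specs])
def hull(n,X):
    P=np.array([proj(F[n],q) for q in X]); im=np.zeros((420,560),np.uint8)
    cv2.fillConvexPoly(im,cv2.convexHull((P*16).round().astype(np.int32)),1,shift=4); return im>0
def cost(p,views=('top','side')):
    c=0
    for n in views:
        a=hull(n,rings(p,[(0,.027),(.020,.0135)])); t=hull(n,rings(p,[(.02,.0135),(.09,.0135)]))
        if n=='side': a&=~t
        c+=(a^M[n]).sum()/M[n].sum()
    return c
for vs in (('top','side'),('top',),('side',)):
    b=min((minimize(cost,[.57,.18+dy,w],args=(vs,),method='Nelder-Mead',options=dict(initial_simplex=[[.57,.18+dy,w],[.59,.18+dy,w],[.57,.2+dy,w],[.57,.18+dy,w+.1]])) for dy in(-.01,.0,.02) for w in (.1,.2)),key=lambda b:b.fun)
    print(vs,b.x.round(4),b.fun)
    if len(vs)==2:
        for n in F: print(n,'pred far end',proj(F[n],rings(b.x,[(.09,0)])[0]))
q=lambda u,v,z:onplane(F['top'],(u,v),z)
A,B,C=q(149,149,.008),q(167,228.6,.008),q(17,265,.008)
print('plate yaw',np.arctan2((A-B)[1],(A-B)[0]),np.arctan2(-(C-B)[0],(C-B)[1]))
print('far end top',q(92.3,192,.1),'side',onplane(F['side'],(184.5,354),.1))
```

```text
top 416 137 156 163 192
side 625 184 220 285 311
('top', 'side') [0.6013 0.1025 0.3101] 0.4044192307692308
top pred far end [ 94.47660874 194.75440201]
side pred far end [187.93155176 356.50279808]
('top',) [0.6019 0.1016 0.432 ] 0.2403846153846154
('side',) [0.6025 0.1012 0.2387] 0.1168
plate yaw 0.2472617953161182 0.24345766109238018
far end top [0.57802002 0.19164293 0.1       ] side [0.57954741 0.18662236 0.1       ]
```

```bash
cat >> h.py <<'E'
def Rt(w): return np.array([[-np.sin(w),np.cos(w),0],[np.cos(w),np.sin(w),0],[0,0,-1]])
def plan(*T):
    o=r.get_obs(); R0=Ro.from_rotvec(o['orientation']); print('t',o['clock'],o['tcp_pos'].round(4),'w',o['grip_width'],'F',o['contact_force'].round(1),'q',o['joints'].round(2))
    for p,w in T:
        print('offset',(R0.inv().apply(np.array(p)-o['tcp_pos'])/.5).round(4).tolist(),'turn',((R0.inv()*Ro.from_matrix(Rt(w))).as_rotvec()/1.5).round(4).tolist())
E
python3 - <<'E'
from h import *
plan(((.5325,-.3318,.2),-.3),((.5325,-.3318,.2),.173))
E
```

```text
t 0.9 [ 0.1577 -0.6563  0.2453] w 0.08540465500128741 F [ 0.5 -1.5  0.5] q [ 1.23  0.48  0.02  1.56 -0.01  1.11 -0.08]
offset [0.8805, -0.456, 0.0907] turn [0.0001, 0.0, -0.69]
offset [0.8805, -0.456, 0.0907] turn [0.0001, 0.0, -1.0053]
```

Emit:
{"api": "carry_out", "payload": {
  "offset": [
    [0.88, -0.456, 0.09],
    [0.88, -0.456, 0.09],
    [0.88, -0.456, 0.09],
    [0.88, -0.456, 0.09],
    [0.88, -0.456, 0.09],
    [0.88, -0.456, 0.09],
    [0.88, -0.456, 0.09],
    [0.88, -0.456, 0.09]
  ],
  "turn": [
    [0, 0, -1],
    [0, 0, -1],
    [0, 0, -1],
    [0, 0, -1],
    [0, 0, -1],
    [0, 0, -1],
    [0, 0, -1],
    [0, 0, -1]
  ],
  "hand": 0.5
}}

```text
clock: 1.7
tcp_pos: [0.4601, -0.3942, 0.2093]
orientation: [2.36, 2.073, -0.0]
contact_force: [-0.0, -0.1, -0.2]
grip_width: 0.0428
```

Run:
```python
from h import *
plan(((.5325,-.3318,.15),.173))
```

```text
t 1.7 [ 0.4601 -0.3942  0.2093] w 0.04277604211932544 F [-0.  -0.1 -0.2] q [ 0.87  0.42 -0.34  1.75  0.17  1.    0.33]
offset [0.1425, 0.1275, 0.1186] turn [0.0003, 0.0004, -0.2015]
```

Emit:
{"api": "carry_out", "payload": {
  "offset": [
    [0.1425, 0.1275, 0.1186],
    [0.1425, 0.1275, 0.1186],
    [0.1425, 0.1275, 0.1186],
    [0.1425, 0.1275, 0.1186],
    [0.1425, 0.1275, 0.1186],
    [0.1425, 0.1275, 0.1186]
  ],
  "turn": [
    [0, 0, -0.2015],
    [0, 0, -0.2015],
    [0, 0, -0.2015],
    [0, 0, -0.2015],
    [0, 0, -0.2015],
    [0, 0, -0.2015]
  ]
}}

```text
clock: 2.3
tcp_pos: [0.5305, -0.336, 0.1508]
orientation: [2.032, 2.394, -0.002]
contact_force: [-0.8, -0.6, 0.1]
grip_width: 0.0426
```

Run:
```python
from h import *
plan(((.5325,-.3318,.045),.173))
grab('top','t2.png')
```

```text
t 2.3 [ 0.5305 -0.336   0.1508] w 0.04264985597536832 F [-0.8 -0.6  0.1] q [ 0.76  0.53 -0.4   1.74  0.25  0.92  0.42]
offset [0.0081, 0.0053, 0.2117] turn [0.0, 0.0014, -0.0066]
```

View pics/t2.png

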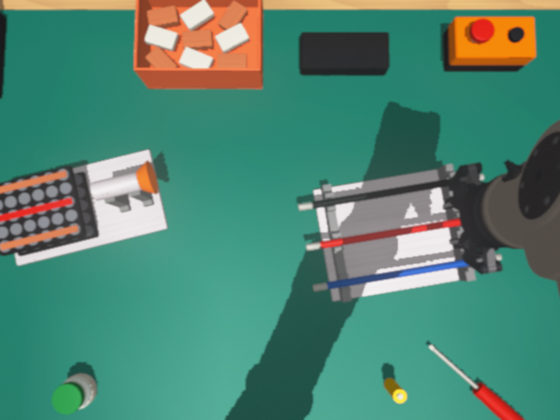

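The gripper now stands over the rod, towards its rear half (about 470,215). The jaws straddle the red rod and clear the other two. I'll go down in two steps.

Emit:
{"api": "carry_out", "payload": {
  "offset": [
    [0.0, 0.0, 0.1],
    [0, 0, 0.1],
    [0, 0, 0.1]
  ],
  "turn": [
    [0, 0, 0],
    [0, 0, 0],
    [0, 0, 0]
  ]
}}

```text
clock: 2.65
tcp_pos: [0.5304, -0.3342, 0.1]
orientation: [-2.029, -2.396, 0.001]
contact_force: [-0.4, -0.3, 0.6]
grip_width: 0.0428
```

Run:
```python
from h import *
plan(((.5325,-.3318,.045),.173))
```

```text
t 2.65 [ 0.5304 -0.3342  0.1   ] w 0.04283035689561983 F [-0.4 -0.3  0.6] q [ 0.75  0.59 -0.39  1.77  0.29  0.84  0.39]
offset [0.004, 0.005, 0.11] turn [-0.0011, -0.0005, -0.005]
```

Emit:
{"api": "carry_out", "payload": {
  "offset": [
    [0.004, 0.004, 0.05],
    [0.004, 0.004, 0.11],
    [0.004, 0.004, 0.11],
    [0.004, 0.004, 0.11]
  ],
  "turn": [
    [0, 0, -0.004],
    [0, 0, -0.004],
    [0, 0, -0.004],
    [0, 0, -0.004]
  ]
}}

```text
clock: 3.05
tcp_pos: [0.5339, -0.3319, 0.0467]
orientation: [2.021, 2.404, 0.0]
contact_force: [0.4, 0.0, 0.3]
grip_width: 0.043
```

Emit:
{"api": "carry_out", "payload": {
  "offset": [
    [0, 0, 0],
    [0, 0, 0],
    [0, 0, 0],
    [0, 0, 0],
    [0, 0, 0]
  ],
  "turn": [
    [0, 0, 0],
    [0, 0, 0],
    [0, 0, 0],
    [0, 0, 0],
    [0, 0, 0]
  ],
  "hand": 1,
  "force": 70
}}

```text
clock: 3.55
tcp_pos: [0.5341, -0.3319, 0.0468]
orientation: [2.02, 2.403, 0.0]
contact_force: [-1.1, -0.6, 7.6]
grip_width: 0.0095
```

Emit:
{"api": "carry_out", "payload": {
  "offset": [
    [0, 0, -0.01],
    [0, 0, -0.02],
    [0, 0, -0.04],
    [0, 0, -0.06],
    [0, 0, -0.08],
    [0, 0, -0.08]
  ],
  "turn": [
    [0, 0, 0],
    [0, 0, 0],
    [0, 0, 0],
    [0, 0, 0],
    [0, 0, 0],
    [0, 0, 0]
  ]
}}

```text
clock: 4.15
tcp_pos: [0.5343, -0.3317, 0.0869]
orientation: [2.019, 2.403, 0.001]
contact_force: [0.2, -0.3, -0.8]
grip_width: 0.0096
```

Run:
```python
from h import *
plan()
f=grab('top');g=grab('side')
for n,c in(('top',f),('side',g)):
    print(n,[(round(d['score'],2),world(c,d['xyz']).round(3)) for d in look_for('red_rod_mid',n)[:2]])
cv2.imwrite('pics/t3.png',cv2.cvtColor(np.hstack([cv2.resize(f['pixels'][120:320,280:560],(400,286)),cv2.resize(g['pixels'][90:290,230:510],(400,286))]),cv2.COLOR_RGB2BGR))
```

```text
t 4.15 [ 0.5343 -0.3317  0.0869] w 0.009562731946875562 F [ 0.2 -0.3 -0.8] q [ 0.74  0.61 -0.38  1.77  0.3   0.81  0.38]
top [(0.64, array([ 0.518, -0.234,  0.097]))]
side [(0.83, array([ 0.516, -0.231,  0.095])), (0.69, array([ 0.454, -0.258,  0.054]))]
```

View pics/t3.png

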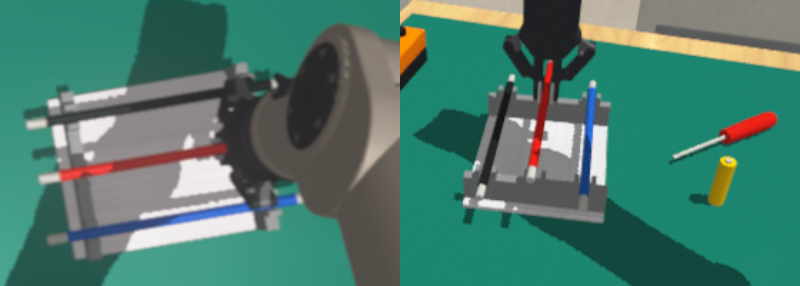

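The red rod is lifted and straight in the jaws, and the black and blue rods haven't moved. Next I'll raise it and carry it to a point in front of the funnel.

Run:
```python
from h import *
plan(((.5343,-.3317,.14),.17),((.6602,-.1318,.14),.245))
```

```text
t 4.35 [ 0.5328 -0.3311  0.0845] w 0.009670215107962466 F [-0.5 -0.4 -1.9] q [ 0.74  0.61 -0.38  1.78  0.3   0.81  0.38]
offset [-0.0016, 0.0026, -0.111] turn [-0.0004, -0.0003, 0.0021]
offset [0.3488, 0.3195, -0.1111] turn [-0.0004, -0.0003, -0.0479]
```

Emit:
{"api": "carry_out", "payload": {
  "offset": [
    [0, 0, -0.06],
    [0, 0, -0.11],
    [0.05, 0.046, -0.111],
    [0.11, 0.1, -0.111],
    [0.17, 0.155, -0.111],
    [0.23, 0.21, -0.111],
    [0.29, 0.265, -0.111],
    [0.349, 0.3195, -0.111]
  ],
  "turn": [
    [0, 0, 0],
    [0, 0, 0],
    [0, 0, -0.01],
    [0, 0, -0.02],
    [0, 0, -0.03],
    [0, 0, -0.04],
    [0, 0, -0.048],
    [0, 0, -0.048]
  ]
}}

```text
clock: 5.15
tcp_pos: [0.6608, -0.1302, 0.1396]
orientation: [-1.932, -2.476, 0.001]
contact_force: [0.6, -0.1, -0.7]
grip_width: 0.0097
```

Emit:
{"api": "carry_out", "payload": {
  "offset": [
    [0, 0, 0.04],
    [0, 0, 0.08],
    [0, 0, 0.08],
    [0, 0, 0.08]
  ],
  "turn": [
    [0, 0, 0],
    [0, 0, 0],
    [0, 0, 0],
    [0, 0, 0]
  ]
}}

```text
clock: 5.55
tcp_pos: [0.66, -0.132, 0.0998]
orientation: [-1.933, -2.475, 0.001]
contact_force: [0.2, 0.2, -0.5]
grip_width: 0.0096
```

Run:
```python
from h import *
plan(((.6602,-.1318,.097),.245))
f=grab('top');g=grab('side')
for n,c in(('top',f),('side',g)):
    m=outline_of('red_rod_mid',n); print(n,[(x['score'],x['region'].sum()) for x in m][:3])
    v,u=np.nonzero(m[0]['region']); P=np.c_[u,v].astype(float); mu=P.mean(0); d=np.linalg.svd(P-mu,full_matrices=False)[2][0]; s=(P-mu)@d
    e=[onplane(c,mu+d*k,.1) for k in (s.min(),s.max())]; print((mu+d*s.min()).round(1),(mu+d*s.max()).round(1),np.round(e,4),'yaw',-(e[1]-e[0])[0]/(e[1]-e[0])[1])
cv2.imwrite('pics/t4.png',cv2.cvtColor(np.hstack([cv2.resize(f['pixels'][100:300,100:380],(400,286)),cv2.resize(g['pixels'][160:400,110:446],(400,286))]),cv2.COLOR_RGB2BGR))
```

```text
t 5.55 [ 0.66   -0.132   0.0998] w 0.009563070873690474 F [ 0.2  0.2 -0.5] q [ 0.4   0.66 -0.42  1.65  0.33  0.9   0.09]
offset [0.0002, 0.0005, 0.0057] turn [-0.001, -0.0004, -0.0001]
top [(0.89, np.int64(937))]
[291.3 142.3] [176.3 170.4] [[ 0.6553 -0.1091  0.1   ]
 [ 0.6115  0.065   0.1   ]] yaw 0.2519328138292232
side [(0.72, np.int64(699))]
[236.6 183.5] [207.3 275.1] [[ 0.6701 -0.1568  0.1   ]
 [ 0.6141  0.0629  0.1   ]] yaw 0.2547356694041554
```

View pics/t4.png

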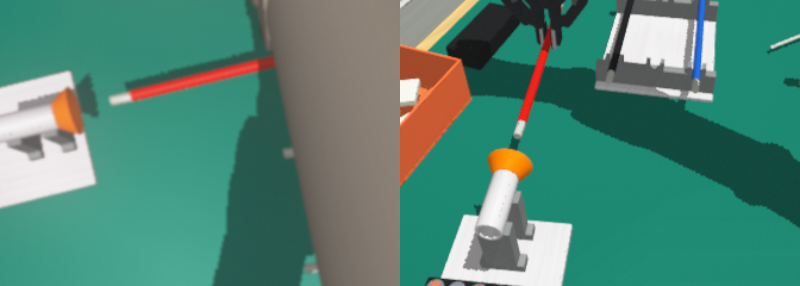

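The rod tip lines up with the funnel axis, about 38 mm before the mouth. The two views agree to about 2 mm. I'll feed it in slowly, first 65 mm.

Emit:
{"api": "carry_out", "payload": {
  "offset": [
    [0, 0, 0.004],
    [0.02, 0, 0.004],
    [0.04, 0, 0.004],
    [0.06, 0, 0.004],
    [0.08, 0, 0.004],
    [0.1, 0, 0.004],
    [0.12, 0, 0.004],
    [0.13, 0, 0.004]
  ],
  "turn": [
    [0, 0, 0],
    [0, 0, 0],
    [0, 0, 0],
    [0, 0, 0],
    [0, 0, 0],
    [0, 0, 0],
    [0, 0, 0],
    [0, 0, 0]
  ]
}}

```text
clock: 6.55
tcp_pos: [0.6444, -0.0669, 0.0984]
orientation: [-1.931, -2.478, -0.001]
contact_force: [-0.1, -1.2, -0.4]
grip_width: 0.0093
```

Run:
```python
from h import *
plan(((.602+.2425*.061,.101-.97*.061,.097),.245))
f=grab('top');g=grab('side')
cv2.imwrite('pics/t5.png',cv2.cvtColor(np.hstack([cv2.resize(f['pixels'][130:230,80:220],(400,286)),cv2.resize(g['pixels'][250:390,130:326],(400,286))]),cv2.COLOR_RGB2BGR))
```

```text
t 6.55 [ 0.6444 -0.0669  0.0984] w 0.009251293737097996 F [-0.1 -1.2 -0.4] q [ 0.31  0.63 -0.43  1.71  0.33  0.87 -0.01]
offset [0.2244, -0.0005, 0.003] turn [0.0001, -0.0003, 0.0012]
```

View pics/t5.png

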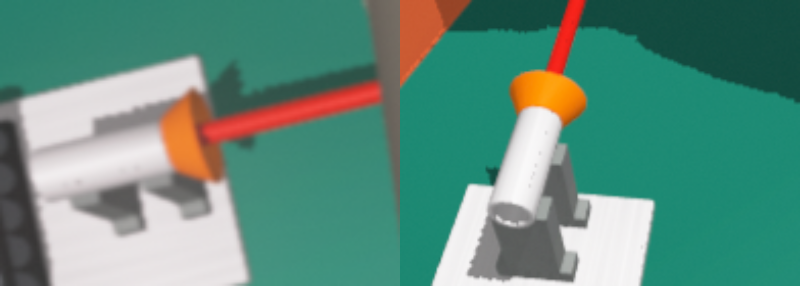

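The rod has entered the funnel centrally and the force is near zero. I'll feed the rest.

Emit:
{"api": "carry_out", "payload": {
  "offset": [
    [0.02, 0, 0.002],
    [0.04, 0, 0.002],
    [0.06, 0, 0.002],
    [0.08, 0, 0.002],
    [0.1, 0, 0.002],
    [0.12, 0, 0.002],
    [0.13, 0, 0.002]
  ],
  "turn": [
    [0, 0, 0],
    [0, 0, 0],
    [0, 0, 0],
    [0, 0, 0],
    [0, 0, 0],
    [0, 0, 0],
    [0, 0, 0]
  ]
}}

```text
clock: 7.35
tcp_pos: [0.6286, -0.0039, 0.0974]
orientation: [-1.931, -2.478, -0.001]
contact_force: [-0.3, 0.6, -1.6]
grip_width: 0.0099
```

Emit:
{"api": "carry_out", "payload": {
  "offset": [
    [0.02, 0, 0],
    [0.04, 0, 0],
    [0.06, 0, 0],
    [0.08, 0, 0],
    [0.095, 0, 0],
    [0.095, 0, 0]
  ],
  "turn": [
    [0, 0, 0],
    [0, 0, 0],
    [0, 0, 0],
    [0, 0, 0],
    [0, 0, 0],
    [0, 0, 0]
  ]
}}

```text
clock: 7.95
tcp_pos: [0.617, 0.0423, 0.0974]
orientation: [-1.93, -2.478, -0.001]
contact_force: [0.2, -0.2, -1.7]
grip_width: 0.0096
```

Run:
```python
from h import *
plan(((.602+.2425*.061,.101-.97*.061,.097),.245))
f=grab('top');g=grab('side')
for n,c in(('top',f),('side',g)):print(n,'pred tip @45mm',proj(c,[.602-.2425*.135,.101+.97*.135,.1]))
cv2.imwrite('pics/t6.png',cv2.cvtColor(np.hstack([cv2.resize(f['pixels'][130:230,40:180],(400,286)),cv2.resize(g['pixels'][280:420,110:306],(400,286))]),cv2.COLOR_RGB2BGR))
```

```text
t 7.95 [0.617  0.0423 0.0974] w 0.009603006744381453 F [ 0.2 -0.2 -1.7] q [ 0.16  0.59 -0.44  1.79  0.33  0.83 -0.2 ]
offset [-0.0009, -0.0007, 0.0009] turn [0.0001, -0.0005, 0.0017]
top pred tip @45mm [ 65.54250181 197.64822514]
side pred tip @45mm [172.04159019 390.17933042]
```

View pics/t6.png

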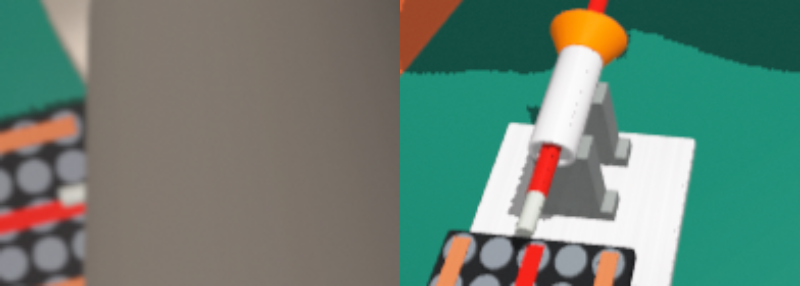

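The tip stands about 48 mm beyond the tube. Its weight will tip it tail-down once released, so I'll pitch it gently first, then open and retreat.

Emit:
{"api": "carry_out", "payload": {
  "offset": [
    [0, 0, 0.006],
    [0, 0, 0.012],
    [0, 0, 0.012]
  ],
  "turn": [
    [0, 0.025, 0],
    [0, 0.05, 0],
    [0, 0.05, 0]
  ]
}}

```text
clock: 8.35
tcp_pos: [0.6175, 0.0376, 0.0906]
orientation: [-1.901, -2.426, -0.069]
contact_force: [0.4, -0.3, -1.1]
grip_width: 0.0096
```

Emit:
{"api": "carry_out", "payload": {
  "offset": [
    [0, 0, 0],
    [0, 0, 0],
    [0, 0, 0],
    [0, 0, 0],
    [0, 0, 0]
  ],
  "turn": [
    [0, 0, 0],
    [0, 0, 0],
    [0, 0, 0],
    [0, 0, 0],
    [0, 0, 0]
  ],
  "hand": 0.4
}}

```text
clock: 8.85
tcp_pos: [0.6174, 0.0408, 0.0915]
orientation: [-1.896, -2.43, -0.071]
contact_force: [-1.0, 0.8, 0.0]
grip_width: 0.0511
```

Emit:
{"api": "carry_out", "payload": {
  "offset": [
    [0, 0, -0.05],
    [0, 0, -0.12],
    [-0.05, 0, -0.2],
    [-0.2, 0, -0.2],
    [-0.3, 0, -0.2],
    [-0.4, 0, -0.2],
    [-0.5, 0, -0.2],
    [-0.5, 0, -0.2]
  ],
  "turn": [
    [0, 0, 0],
    [0, 0, 0],
    [0, 0, 0],
    [0, 0, 0],
    [0, 0, 0],
    [0, 0, 0],
    [0, 0, 0],
    [0, 0, 0]
  ]
}}

```text
clock: 9.65
tcp_pos: [0.6794, -0.2153, 0.1715]
orientation: [-1.904, -2.425, -0.067]
contact_force: [-0.7, -1.0, 0.1]
grip_width: 0.0512
```

Run:
```python
from h import *
plan()
f=grab('top');g=grab('side')
for n,c in(('top',f),('side',g)):
    for d in (.11,.12,.13,.14,.15):print(n,'out',d-.09,proj(c,[.602-.2425*d,.101+.97*d,.104]).round(1))
    for q in ['red_rod_mid','black_rod_mid','blue_rod_mid']: print(q,[(round(d['score'],2),world(c,d['xyz']).round(3)) for d in look_for(q,n)[:2]])
cv2.imwrite('pics/t7.png',cv2.cvtColor(np.hstack([cv2.resize(f['pixels'][110:250,40:236],(400,286)),cv2.resize(g['pixels'][220:420,110:390],(400,286))]),cv2.COLOR_RGB2BGR))
```

```text
t 9.65 [ 0.6794 -0.2153  0.1715] w 0.051203090955515125 F [-0.7 -1.   0.1] q [ 0.54  0.67 -0.45  1.46  0.23  1.11  0.3 ]
top out 0.020000000000000004 [ 80.6 193.4]
top out 0.03 [ 74.1 195. ]
top out 0.04000000000000001 [ 67.6 196.5]
top out 0.05000000000000002 [ 61.1 198.1]
top out 0.06 [ 54.6 199.7]
red_rod_mid [(0.93, array([0.616, 0.05 , 0.089]))]
black_rod_mid [(0.64, array([ 0.585, -0.247,  0.051]))]
blue_rod_mid [(0.58, array([ 0.46 , -0.267,  0.057]))]
side out 0.020000000000000004 [177.9 368.3]
side out 0.03 [175.4 376.2]
side out 0.04000000000000001 [172.7 384.3]
side out 0.05000000000000002 [170.  392.7]
side out 0.06 [167.2 401.3]
red_rod_mid [(0.75, array([0.609, 0.066, 0.094]))]
black_rod_mid [(0.94, array([ 0.586, -0.239,  0.056]))]
blue_rod_mid [(0.55, array([ 0.453, -0.26 ,  0.055])), (0.48, array([0.576, 0.176, 0.061]))]
```

View pics/t7.png

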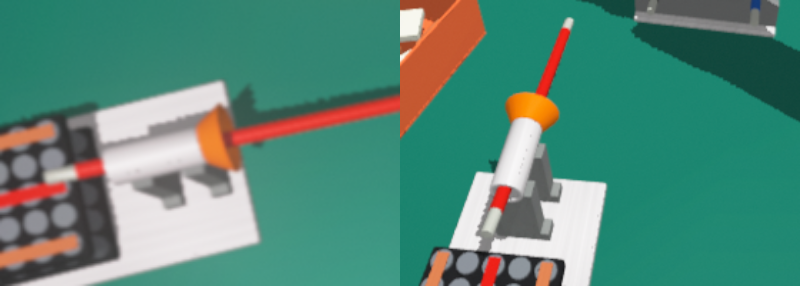

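The rod lies in the tube with its tip about 41–49 mm out. The gripper is well clear, and the black and blue rods are in place. I'll check that it is still, then hand in.

Emit:
{"api": "carry_out", "payload": {
  "offset": [
    [0, 0, 0],
    [0, 0, 0],
    [0, 0, 0],
    [0, 0, 0],
    [0, 0, 0]
  ],
  "turn": [
    [0, 0, 0],
    [0, 0, 0],
    [0, 0, 0],
    [0, 0, 0],
    [0, 0, 0]
  ]
}}

```text
clock: 10.55
tcp_pos: [0.6797, -0.2087, 0.1723]
orientation: [-1.896, -2.429, -0.071]
contact_force: [-0.5, -0.3, -0.4]
grip_width: 0.0514
```

Run:
```python
from h import *
a=grab('side')['pixels'].astype(int)
for _ in range(9): b=grab('side')['pixels'].astype(int)
d=abs(a-b)[220:420,110:390].max(2); print('changed px',(d>40).sum())
if (d>40).sum()<15: print(r.hand_in())
```

```text
changed px 0
the job is handed in; nothing more can be done
None
```

I took the red rod from the rack, fed it through the funnel and tube, released it and backed the gripper away. I handed the job in at about 11 s on the robot's clock. No verdict was reported.

- **Stick-out:** the tip stands about 49 mm beyond the tube in the top view and about 41 mm in the side view. The views disagree by 8 mm, probably because the tip tilts up slightly, but both are within 2 to 6 cm.
- **Stillness:** no pixels around the tube changed over about 0.5 s before hand-in.
- **Other rods:** the detections put the black and blue rods at their starting places. The top view's y readings shifted about 22–24 mm because the arm partly covered the rods, while the side view agreed within 3 mm.
- **Forces and contact:** the gripper was clear at the end. The wrist force readings stayed below about 8 N.
- **Unexplained reading:** the gripper showed an opening of 9.6 mm while holding the 12 mm rod. I didn't find out why, but the grip held throughout.

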